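# Cap a bauble and hold it in the press

### The arm

A 6-joint arm with a two-finger parallel gripper is mounted at the origin on the work surface. World frame = base frame: x ahead of the robot, y to its left, z up, the work surface at z = 0. Lengths are in m, angles in rad, forces in N, time in s.
With the tool pointing down it reaches from about 0.325 to 0.85 m from the base axis. Payload 4.4 kg.
Tool frame: the origin (TCP) lies between the finger pads; the fingertips stand 19 mm ahead of it and the grasp point (between the pads) is the TCP; z points along the fingers, y is the line along which they close (so a half turn about z gives the same grasp; the last joint's range is limited). The gripper opens to 94 mm and grips with 3 to 60 N. Pads are 16 mm wide; open, the fingers measure 119 mm over their backs; the gripper's body (75 mm by 177 mm) begins 78 mm behind the grasp point.
Start: joints at [-1.256, 0.207, 1.542, -0, 1.393, -0.15], TCP at [0.258, -0.514, 0.224] pointing down, gripper open.
Joint ranges: [-2.73, 2.73], [-0.86, 2.22], [0.23, 2.46], [-1.11, 4.25], [0.08, 2.63], [-2.82, 2.82]. Speed limits (rad/s): [2.79, 2.79, 3.14, 3.14, 3.14, 3.14].

### API

Orientations are given as a unit quaternion [x, y, z, w].
In Python, from bench import ctrl gives the robot as it stands.
- The arm moves only by the tool jog_arm, called after "Call:" as name(argument=value, ...) on one line, values as JSON. Schema: {"type":"object","properties":{"plan":{"type":"string"},"grip_force":{"type":"number"},"only":{"type":"string"},"quiet":{"type":"boolean"},"lines":{"type":"string"}},"required":["plan"],"additionalProperties":false}. plan is a string of 1 to 20 rows, one to a line, with the numbers parted by commas; each row has 7 numbers: a rotation vector rx, ry, rz in fractions of the full range, 1 being 360 degrees, then dx, dy, dz in normalised numbers (1 is 0.8 m), then the finger opening in m; each row is the pose to reach, as a shift and turn from the pose commanded when the call began, along the tool's axes at that moment; what a row does not reach only later rows make up. A row lasts 1/8 s, in which the tool goes at most 0.0625 m and 0.188 rad, less where a joint would pass 70% of its speed; a pose out of reach is approached as far as the arm can. The fingers move at their own pace and stop on an object; grip_force is the grip in N (left out, the last holds). Time passes only in rows, so rows that do not move let the fingers close. The tool returns the time, the measured TCP pose, the force, the opening and the grip force at its end. only (a regular expression) keeps the lines of the reply that match it, lines (a string "A,B") keeps lines A to B, and quiet returns only ok. A shift or turn number past 1, either way, is cut back to 1. Input that does not fit is refused with a message, and nothing moves.
- ctrl.read_state(): the state, without advancing time (a new reading comes with each control period).
- ctrl.camera(name): name is "scene" or "top"; returns the picture (420x560x3 uint8, blue, green, red); there is no depth.
- ctrl.camera_model(name): a dict with "intrinsics" (3x3 intrinsics, pixels), "origin" and "rotation" of the camera in the world. Camera axes: x right, y up, looking along -z (the intrinsics and any distortion apply to the point x, -y, -z); pixel columns grow to the right and rows downward; lengths in m; the calibration is good to about 2 mm. A picture is of the moment at which its call begins. camera_model takes no time and is no camera call.
- ctrl.hand_in(): hands the job in; it is judged then, once.
The state is a dict: "time": time; "joint_positions": joint angles; "joint_vel": joint speeds; "tau": joint torques, N m; "ee_pos": TCP position; "tool_rot": TCP orientation; "wrist_force": force on the tool from outside, world axes, zero at the start; "ft_torque": the same for the moment, N m; "opening": finger opening in m; "grip_force": force on a finger pad.
Only numpy, scipy, OpenCV 4.12 (cv2) and the standard library are available. Lean on these libraries where they do the work, as an engineer would, in place of code of your own. Each camera call takes 0.05 s, during which the arm holds its last target. There are 200 camera calls.

### The job

Put the larger of the two brass hanger caps over the bare neck of the bauble in the press's sliding nest, then push the nest fully home under the ram. Take the lever by its ball and bring it down to level, so that the sprung foot sits on the cap and is about half pressed in (6 mm), never bottoming it, which would crack the bauble. Finish while still holding the lever there for the glue to grip, and leave the other things on the table where they are.

Things in the scene. Friction and masses are not known exactly. Their poses are not given: they have to be found in the camera images.
- press: fixed grey C-frame bench press. Origin on the table below the ram; x from its front to its column, y outwards along the slide bed, z up. In mm: head x -41 to 138, y +-35, z 178 to 236 (ram top 285); column x 82 to 138; bed 94 wide, y -60 to 250, 28 high. Lever shaft along y at x 51, z 200; lever ball 180 from that axis at y -60
- shuttle (a joint): sliding nest on the bed, in m: 0 is fully home (end stop, bauble straight under the ram), growing as the nest is drawn out along the press's +y; starts drawn out 0.115 to 0.135. About 2 N of friction, stays where it is left
- shuttle_knob: black finger knob on the nest slide's outer end, 20 mm across; the grip part spans 18 to 34 mm above its origin, top at 38 mm. Origin: on the slide plate under the knob (30 mm above the table), 90 mm from the bauble's axis along the press's +y
- bauble: cream bauble, a ball 70 mm across with a bare upright neck, held fast in the rubber cup of the sliding nest and moving with it. Origin: on the slide plate below its centre, 30 mm above the table; ball centre 38.5 mm above the origin
- neck_top (a point): centre of the top of the bauble's neck, 117 mm above the table. The neck is 15 mm across, its last 3 mm tapered to 11 mm, and stands about 15 mm out of the ball; z up
- cap: the larger brass hanger cap, 24 mm across, 16 mm high, bore 19 mm across and 14 mm deep, closed on top, with a thin wire loop standing 10 mm above the top; stands mouth down in the tray. Origin: centre of its lower rim; z up, towards the loop. Seated on the neck, its origin is 14 mm below the neck's top (103 mm above the table), its top at 119 mm
- cap_tray: fixed grey tray 170 x 100 mm (its x by y), rim 10 mm high, wall 3 mm, floor 3 mm thick, in which both caps stand. Origin: centre of the underside
- lever (a joint): the press's hand lever, in rad: 0 raised (0.8 above level; a return spring holds it up), growing as it is pulled down, 0.8 level, end stop 1.05. It moves the ram 40 mm per rad: over the capped bauble the foot meets the cap at about 0.65, is half pressed in at 0.8 and bottoms at 0.95. Let go, it springs up
- handle: lever rod 12 mm thick and its black ball, 28 mm across, on the right of the press. Origin: centre of the ball, which swings about the lever shaft (see press) at 180 mm radius: raised, it is 125 mm towards press -x and 129 mm above the shaft; level, 180 mm towards -x. At level it takes about 5 N downwards to hold
- foot (a joint): how far the sprung foot under the ram is pressed in, in m: 0 free, 0.006 half, 0.012 bottomed; 2 N of preload plus 1 N per mm
- foot_cup: the hollow brass foot, 26 mm across, bore 17 mm (the cap's loop goes inside). Origin: centre of its lower face, 145 mm above the table when raised
- small_cap: the smaller brass hanger cap, 16 mm across, 12 mm high, with a wire loop; bore only 11 mm, so it does not go over the bauble's neck; stands mouth down in the tray. Origin: centre of its lower rim
- paint_jar: red paint jar 48 mm across, 55 mm high, bystander. Origin: centre of the underside
- dark_jar: brown paint jar 52 mm across, 65 mm high, bystander. Origin: centre of the underside
- glue_bottle: white bottle 40 mm across, 130 mm high, bystander. Origin: centre of the underside
- water_tub: clear plastic tub 100 mm across, 85 mm high, bystander. Origin: centre of the underside
- brush: paint brush 190 mm long, lying flat, bystander. Origin: underside at about mid-length; x runs from handle to bristles
- done_bauble: finished bauble 70 mm across without a cap, standing in a cardboard ring, 87 mm high in all, bystander. Origin: centre of the underside

How it is judged:
By the outcome, as a careful person would: the job done as asked, in the order asked, and still so for the second after the job is handed in, while the arm keeps its last pose, push and grip.
It also fails if it takes over 59 s, if anything falls off the work surface, if the arm or the gripper's body presses on something with over 40 N, if the wrist force passes 120 N, or if a joint passes its speed limit or range.

## Working session

There is one attempt and no reset: what is moved stays moved. The work goes in short steps, Python scripts to look and compute and a tool call to move; the robot and the scene stay as the last step left them, time stands still between calls to the robot, and variables do not carry over. Pictures are saved under pics/ and viewed, at most 10 in all, crops included, and the job is handed in when it is done.

```bash
ls; mkdir -p pics; python3 - <<'E'
from bench import ctrl
import cv2
for n in("scene","top"):
    cv2.imwrite(f"pics/{n}0.png",ctrl.camera(n)); m=ctrl.camera_model(n); print(n,m)
s=ctrl.read_state(); print(s)
E
```

```text
bench.py
pics
scene {'intrinsics': array([[462.17299843,   0.        , 274.48059255],
       [  0.        , 462.17299843, 213.20321776],
       [  0.        ,   0.        ,   1.        ]]), 'origin': array([1.0244427 , 0.56988148, 1.17427302]), 'rotation': array([0.1151745 , 0.30702961, 0.8898621 , 0.31719568])}
top {'intrinsics': array([[507.84349081,   0.        , 277.87415206],
       [  0.        , 507.84349081, 207.03326517],
       [  0.        ,   0.        ,   1.        ]]), 'origin': array([ 0.21944402, -0.01993444,  1.65949135]), 'rotation': array([-0.06790412,  0.07607665,  0.72824473, -0.67768797])}
{'time': 0.1, 'joint_positions': array([-1.25547705e+00,  2.07343151e-01,  1.54279841e+00, -1.72634308e-05,
        1.39346542e+00, -1.50533855e-01]), 'joint_vel': array([ 0.00039579, -0.00168063, -0.00218524,  0.0019014 , -0.00054063,
       -0.00035435]), 'tau': array([-9.15864912e-04, -3.71870685e+01, -2.82293326e+01,  6.98864227e-02,
        3.11768451e-02, -4.92786535e-05]), 'ee_pos': array([ 0.25803633, -0.51309153,  0.22340813]), 'tool_rot': array([ 9.72994188e-01,  2.30827415e-01, -9.13548406e-05, -1.00304493e-03]), 'wrist_force': array([-0.51769413,  0.03142707, -0.39351001]), 'ft_torque': array([ 0.07024152,  0.00096105, -0.02268895]), 'grip_force': 0.0, 'opening': 0.09366152744854093}
```

View pics/scene0.png

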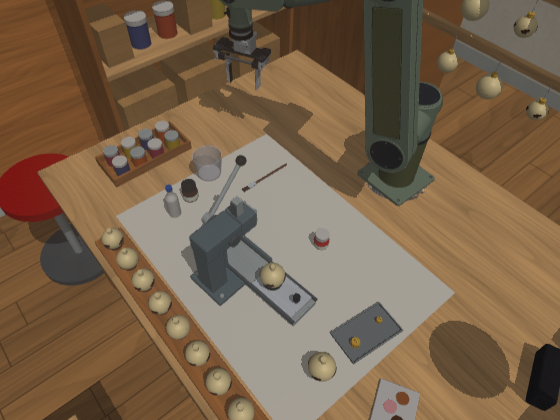

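View pics/top0.png

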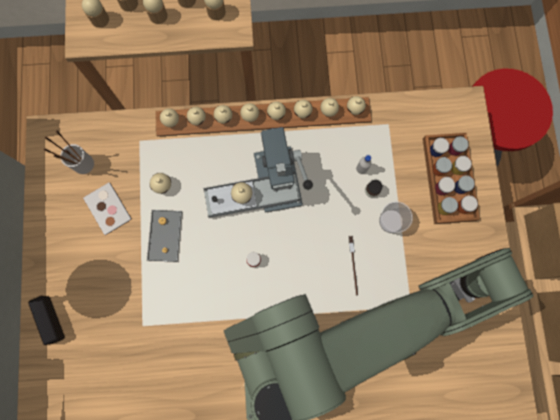

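The scene view shows the press near (225,255), the bauble at (272,274), the knob at (296,298), the lever ball at (241,160) and the caps at (355,342, large) and (379,320). In the top view the bauble is at (241,192), the knob at (214,199), the ball at (307,184), and the large and small caps at (162,220) and (165,250).

```bash
cat > h.py <<'E'
import numpy as np, cv2
from bench import ctrl
from scipy.spatial.transform import Rotation as R
def ray(n,u,v):
    m=ctrl.camera_model(n);d=np.linalg.inv(m["intrinsics"])@[u,v,1]
    d=R.from_quat(m["rotation"]).as_matrix()@(d*[1,-1,-1]);return np.array(m["origin"]),d/np.linalg.norm(d)
def plane(n,p,z):
    o,d=ray(n,*p);return o+d*(z-o[2])/d[2]
def proj(n,P):
    m=ctrl.camera_model(n);c=R.from_quat(m["rotation"]).as_matrix().T@(np.array(P)-m["origin"])*[1,-1,-1]
    q=m["intrinsics"]@c;return q[:2]/q[2]
def tri(p,q):
    (o,d),(e,f)=ray("scene",*p),ray("top",*q)
    A=np.eye(3)-np.outer(d,d);B=np.eye(3)-np.outer(f,f)
    x=np.linalg.solve(A+B,A@o+B@e);return x,np.linalg.norm(A@(x-o))*2
def blobs(img,lo,hi,box,amin=4):
    x0,y0,x1,y1=box;hsv=cv2.cvtColor(img[y0:y1,x0:x1],cv2.COLOR_BGR2HSV)
    n,_,st,c=cv2.connectedComponentsWithStats(cv2.inRange(hsv,lo,hi))
    return [(st[i][4],(c[i]+[x0,y0]).round(1),st[i][:4]+[x0,y0,0,0]) for i in range(1,n) if st[i][4]>=amin]
E
python3 - <<'E'
import cv2,numpy as np
from h import *
s=cv2.imread("pics/scene0.png");t=cv2.imread("pics/top0.png")
for n,i,bs in(("s",s,[(325,300,405,365),(285,285,310,310),(228,148,255,172),(255,255,290,295)]),("t",t,[(145,205,185,265),(205,190,225,210),(295,172,320,195),(225,175,260,210)])):
    print(n,"gold",blobs(i,(10,120,90),(30,255,255),bs[0]))
    print("knob",blobs(i,(0,0,0),(179,255,45),bs[1]))
    print("ball",blobs(i,(0,0,0),(179,255,45),bs[2]))
    print("baub",blobs(i,(15,50,60),(35,200,255),bs[3],30))
c=lambda i,x,y,w,h,k:cv2.resize(i[y:y+h,x:x+w],None,fx=k,fy=k,interpolation=cv2.INTER_CUBIC)
a=c(s,225,230,185,140,4);cv2.imwrite("pics/zs.png",a)
a=c(t,140,120,190,145,4);cv2.imwrite("pics/zt.png",a)
E
```

```text
s gold [(np.int32(32), array([378.6, 319.6]), array([376, 317,   6,   7])), (np.int32(75), array([355.1, 342.1]), array([351, 337,   9,  11])), (np.int32(353), array([395.2, 356. ]), array([378, 340,  27,  25]))]
knob [(np.int32(40), array([296. , 297.7]), array([293, 294,   7,   8]))]
ball []
baub [(np.int32(480), array([272.2, 274.7]), array([260, 263,  25,  25]))]
t gold [(np.int32(36), array([162.2, 220.5]), array([159, 218,   7,   6])), (np.int32(14), array([164.5, 249.7]), array([163, 248,   4,   4]))]
knob []
ball [(np.int32(22), array([308.1, 184.1]), array([305, 181,   7,   7]))]
baub [(np.int32(341), array([241.1, 192.3]), array([231, 182,  21,  21]))]
```

View pics/zs.png

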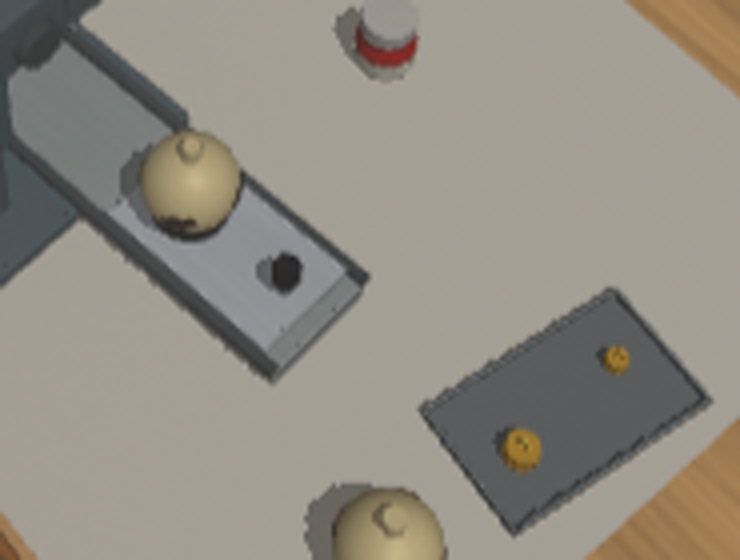

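View pics/zt.png

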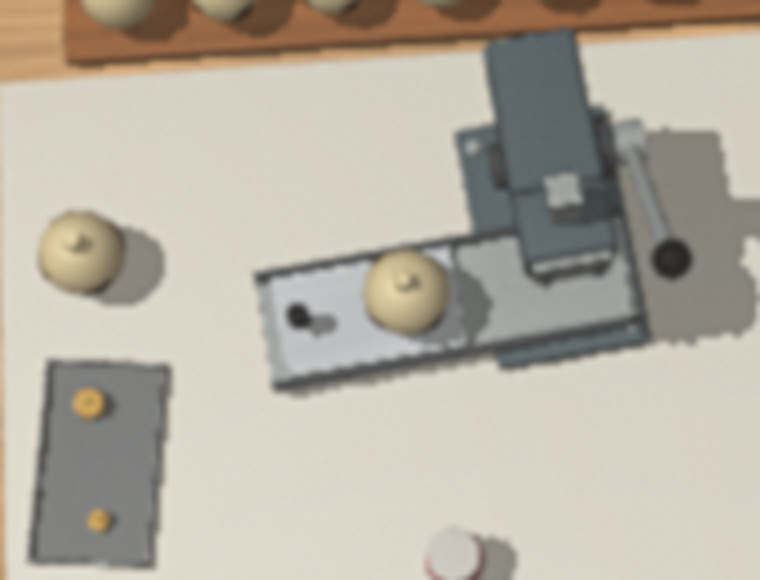

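Zoomed: in scene pixels the neck top is at about (272.5,265.5). In top pixels the neck top is at (241,189.8), the knob at (214.5,198.8), the lever ball at (307.8,184.3), and the bed's outer corners at (204.5,188.7) and (208.7,217).

```bash
python3 - <<'E'
from h import *
np.set_printoptions(precision=4,suppress=True)
t=cv2.imread("pics/top0.png");s=cv2.imread("pics/scene0.png")
print("capL",tri((355.1,342.1),(162.2,220.5)),plane("scene",(355.1,342.1),.012),plane("top",(162.2,220.5),.015))
print("capS",tri((378.6,319.6),(164.5,249.7)),plane("top",(164.5,249.7),.012))
print("neck",tri((272.5,265.5),(241,189.8)),plane("scene",(272.5,265.5),.117),plane("top",(241,189.8),.117))
b=plane("top",(241.1,192.3),.0685),plane("scene",(272.2,275.2),.0685);print("baubcentre",b,tri((272.2,275.2),(241.1,192.3)))
k=plane("top",(214.5,198.8),.066),plane("scene",(296,297.3),.06);print("knob",k)
for n in(0,1):
    e=k[n]-b[n];print("yaw",np.degrees(np.arctan2(-e[0],e[1])),np.hypot(*e[:2]))
print("ball",tri((241,160),(307.8,184.3)),plane("top",(307.8,184.3),.329),plane("scene",(241,160),.329))
q=[plane("top",p,.028) for p in((204.5,188.7),(208.7,217))];print("bed corners",q,np.linalg.norm(q[0]-q[1]))
print(blobs(s,(0,0,0),(179,255,70),(228,148,255,172)))
h=plane("top",(277.5,130),.236);print(h)
E
```

```text
capL (array([0.5413, 0.3338, 0.0078]), np.float64(0.003278114781208022)) [0.5421 0.336  0.012 ] [0.5408 0.3309 0.015 ]
capS (array([0.4444, 0.3291, 0.0059]), np.float64(0.002819879036371962)) [0.4443 0.3266 0.012 ]
neck (array([0.6015, 0.0626, 0.1107]), np.float64(0.0023462072783702243)) [0.6033 0.0666 0.117 ] [0.6007 0.0614 0.117 ]
baubcentre (array([0.6044, 0.0641, 0.0685]), array([0.6045, 0.0672, 0.0685])) (array([0.6042, 0.0651, 0.0661]), np.float64(0.002345271295389567))
knob (array([0.5897, 0.1507, 0.066 ]), array([0.5949, 0.1566, 0.06  ]))
yaw 9.654209766101985 0.08784760044233068
yaw 6.1059716251475855 0.08994342207211738
ball (array([ 0.5502, -0.1299,  0.3277]), np.float64(0.0022392404127425337)) [ 0.5507 -0.1306  0.329 ] [ 0.5504 -0.1278  0.329 ]
bed corners [array([0.635 , 0.1861, 0.028 ]), array([0.539 , 0.1765, 0.028 ])] 0.0964932642509092
[(np.int32(81), array([240.5, 160.2]), array([236, 156,  10,  10]))]
[ 0.7451 -0.0629  0.236 ]
```

```bash
cat >> h.py <<'E'
def go(pos,yawy=None,pitch=None):
    """tool-frame shift and rotvec to a tool-down pose with tool y at yawy deg"""
    s=ctrl.read_state();T=R.from_quat(s["tool_rot"]);p=np.array(s["ee_pos"])
    y0=T.as_matrix()[:,1]
    if yawy is None: yawy=np.degrees(np.arctan2(y0[1],y0[0]))
    a=np.radians(yawy);y=np.array([np.cos(a),np.sin(a),0]);z=np.array([0,0,-1.]);x=np.cross(y,z)
    G=R.from_matrix(np.c_[x,y,z])
    print("t",s["time"],"at",p.round(4),"F",np.round(s["wrist_force"],1),"rv",(T.inv()*G).as_rotvec().round(4),"d",T.inv().apply(np.array(pos)-p).round(4),"op",round(s["opening"],4),"grip",round(s["grip_force"],1))
E
python3 - <<'E'
from h import *
go([.5414,.3335,.12],43)
for n,(a,b) in {"bed front edge":((212,216),(300,203.6)),"tray left":((151.5,211),(147.7,259))}.items():
    A,B=plane("top",a,.028 if 'bed' in n else .01),plane("top",b,.028 if 'bed' in n else .01);d=A-B;print(n,A,B,np.degrees(np.arctan2(-d[0],d[1])),np.degrees(np.arctan2(d[1],d[0])))
E
```

```text
t 0.1 at [ 0.258  -0.5131  0.2234] F [-0.5  0.  -0.4] rv [-1.1000e-03 -2.0000e-03 -1.8554e+00] d [ 0.6334 -0.6289  0.1048] op 0.0937 grip 0.0
bed front edge [0.5415534  0.16562191 0.028     ] [ 0.56232923 -0.12456067  0.028     ] 4.095143999737099 94.0951439997371
tray left [0.57622009 0.36641515 0.01      ] [0.41814973 0.38218789 0.01      ] -95.69828531186835 -5.698285311868351
```

Careful with the scale: shifts go in shares of 0.8 m and turns go in shares of 360 degrees. That gives: 0.633 m / 0.8 = 0.7913, -0.629 m / 0.8 = -0.7863, -1.855 rad / 6.2832 = -0.2952.

Call:
jog_arm(plan="0,0,-0.0197,0.0525,-0.0525,0,0.094\n0,0,-0.0395,0.105,-0.105,0,0.07\n0,0,-0.0592,0.1588,-0.1575,0,0.05\n0,0,-0.0789,0.2113,-0.21,0,0.036\n0,0,-0.0987,0.2638,-0.2625,0,0.036\n0,0,-0.1184,0.3163,-0.315,0,0.036\n0,0,-0.1381,0.37,-0.3663,0,0.036\n0,0,-0.1579,0.4225,-0.4188,0,0.036\n0,0,-0.1776,0.475,-0.4713,0,0.036\n0,0,-0.1974,0.5275,-0.5238,0,0.036\n0,0,-0.2171,0.58,-0.5763,0,0.036\n0,0,-0.2368,0.6338,-0.6288,0,0.036\n0,0,-0.2566,0.6863,-0.6813,0.025,0.036\n0,0,-0.2763,0.7388,-0.7338,0.0625,0.036\n0,0,-0.2952,0.7913,-0.7863,0.1,0.036\n0,0,-0.2952,0.7913,-0.7863,0.1313,0.036\n0,0,-0.2952,0.7913,-0.7863,0.1313,0.036", grip_force=12)

```text
time: 2.22
ee_pos: [0.5385, 0.3322, 0.1154]
tool_rot: [0.398, 0.917, -0.003, -0.003]
wrist_force: [-1.2, -0.8, -0.1]
opening: 0.0357
grip_force: 0.0
```

```bash
python3 - <<'E'
from h import *
go([.5414,.3335,.024],43)
a=ctrl.camera("scene");b=ctrl.camera("top")
c=lambda i,x,y,w,h,k:cv2.resize(i[y:y+h,x:x+w],None,fx=k,fy=k,interpolation=cv2.INTER_CUBIC)
cv2.imwrite("pics/p1.png",np.hstack([c(a,310,250,100,120,4),c(b,130,170,100,120,4)]))
print(proj("scene",[.5414,.3335,.024]),proj("top",[.5414,.3335,.024]))
E
```

```text
t 2.225 at [0.5385 0.3322 0.1154] F [-1.2 -0.8 -0.1] rv [-0.0077 -0.0026  0.001 ] d [-0.0013  0.0038  0.0914] op 0.0357 grip 0.0
[355.26594717 339.39962176] [160.79959903 219.88048785]
```

View pics/p1.png

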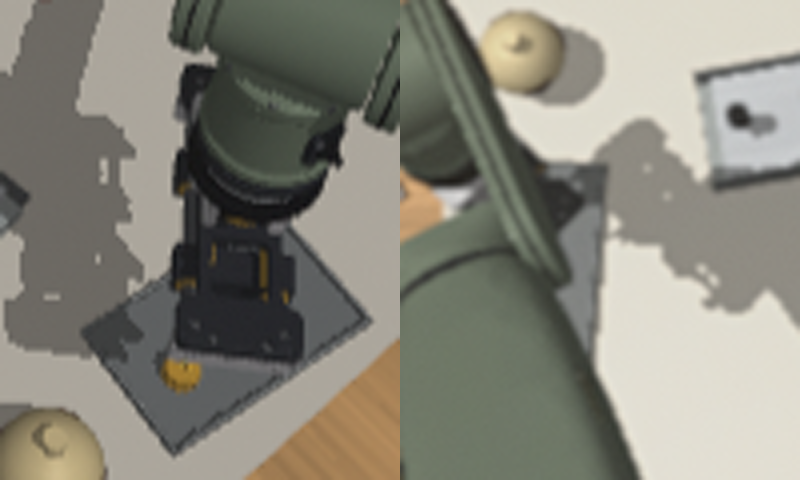

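The scene half shows the gripper above the tray with the cap still in view at about (355,342). The arm hides the cap in the top half. Descending.

Scaled: 0.06 m / 0.8 = 0.075, 0.055 m / 0.8 = 0.0688, -0.0077 rad / 6.2832 = -0.0012.

Call:
jog_arm(plan="0,0,0,-0.0013,0.005,0.0375,0.036\n-0.0006,-0.0002,0,-0.0013,0.005,0.0688,0.036\n-0.0012,-0.0004,0,-0.0013,0.005,0.075,0.036\n-0.0012,-0.0004,0,-0.0013,0.005,0.075,0.036")

```text
time: 2.82
ee_pos: [0.5457, 0.3342, 0.061]
tool_rot: [0.399, 0.917, 0.004, 0.003]
wrist_force: [-0.6, -0.2, -0.5]
opening: 0.0361
grip_force: 0.0
```

```bash
python3 -c "
from h import *
go([.5414,.3335,.0245],43)"
```

```text
t 2.825 at [0.5457 0.3342 0.061 ] F [-0.6 -0.2 -0.5] rv [ 0.0095  0.0033 -0.0014] d [ 0.0025 -0.004   0.0365] op 0.0361 grip 0.0
```

Scaled: 0.036 m / 0.8 = 0.045, -0.004 m / 0.8 = -0.005, 0.0085 rad / 6.2832 = 0.0014.

Call:
jog_arm(plan="0.0014,0.0005,0,0.0025,-0.005,0.025,0.036\n0.0014,0.0005,0,0.0025,-0.005,0.0375,0.036\n0.0014,0.0005,0,0.0025,-0.005,0.045,0.036\n0.0014,0.0005,0,0.0025,-0.005,0.045,0.036\n0.0014,0.0005,0,0.0025,-0.005,0.045,0.036")

```text
time: 3.45
ee_pos: [0.541, 0.3335, 0.0233]
tool_rot: [0.399, 0.917, -0.0, -0.0]
wrist_force: [0.2, 0.0, -0.3]
opening: 0.0357
grip_force: 0.0
```

```bash
python3 -c "
from h import *
go([.5414,.3335,.0245],43)"
```

```text
t 3.45 at [0.541  0.3335 0.0233] F [ 0.2  0.  -0.3] rv [-0.0006 -0.0003 -0.0004] d [-0.0003  0.0003 -0.0012] op 0.0357 grip 0.0
```

Call:
jog_arm(plan="0,0,0,0,0,0,0.03\n0,0,0,0,0,0,0.02\n0,0,0,0,0,0,0.018\n0,0,0,0,0,0,0.018\n0,0,0,0,0,0,0.018", grip_force=15)

```text
time: 4.08
ee_pos: [0.541, 0.3334, 0.0235]
tool_rot: [0.399, 0.917, -0.0, -0.0]
wrist_force: [0.6, 0.9, 0.6]
opening: 0.023
grip_force: 15.0
```

Call:
jog_arm(plan="0,0,0,0,0,-0.0125,0.018\n0,0,0,0,0,-0.05,0.018\n0,0,0,0,0,-0.1125,0.018\n0,0,0,0,0,-0.1625,0.018\n0,0,0,0,0,-0.175,0.018\n0,0,0,0,0,-0.175,0.018")

```text
time: 4.82
ee_pos: [0.541, 0.3334, 0.1636]
tool_rot: [0.399, 0.917, -0.0, -0.0]
wrist_force: [0.6, -0.2, -0.6]
opening: 0.0231
grip_force: 15.0
```

```bash
python3 -c "
from h import *
go([.602,.065,.17],5.5)"
```

```text
t 4.825 at [0.541  0.3334 0.1636] F [ 0.6 -0.2 -0.6] rv [-2.00e-04 -1.00e-04  6.54e-01] d [-0.238  -0.1383 -0.0064] op 0.0231 grip 15.0
```

Scaled: -0.238 m / 0.8 = -0.2975, -0.16 m / 0.8 = -0.2, 0.654 rad / 6.2832 = 0.1041.

Call:
jog_arm(plan="0,0,0.0175,-0.05,-0.0288,0,0.018\n0,0,0.035,-0.1,-0.0575,0,0.018\n0,0,0.0525,-0.15,-0.0863,0,0.018\n0,0,0.07,-0.2,-0.115,0,0.018\n0,0,0.0875,-0.25,-0.1438,0,0.018\n0,0,0.1041,-0.2975,-0.1725,0,0.018\n0,0,0.1041,-0.2975,-0.1725,0,0.018\n0,0,0.1041,-0.2975,-0.1725,0,0.018\n0,0,0.1041,-0.2975,-0.1725,0,0.018")

```text
time: 5.95
ee_pos: [0.6014, 0.0666, 0.1624]
tool_rot: [0.672, 0.741, -0.001, -0.001]
wrist_force: [0.4, 0.1, -0.9]
opening: 0.0232
grip_force: 15.0
```

```bash
python3 - <<'E'
from h import *
go([.602,.065,.16],5.5)
a=ctrl.camera("scene");b=ctrl.camera("top")
c=lambda i,x,y,w,h,k:cv2.resize(i[y:y+h,x:x+w],None,fx=k,fy=k,interpolation=cv2.INTER_CUBIC)
cv2.imwrite("pics/p2.png",np.hstack([c(a,245,225,50,70,8),c(b,216,155,50,70,8)]))
p=np.array(ctrl.read_state()["ee_pos"])
for dz in(-.004,-.0203):print(dz,proj("scene",p+[0,0,dz]),proj("top",p+[0,0,dz]))
print("gold",blobs(a,(10,140,90),(25,255,255),(245,225,295,295)),blobs(b,(10,140,90),(25,255,255),(216,155,266,225)))
E
```

```text
t 5.95 at [0.6014 0.0666 0.1624] F [ 0.4  0.1 -0.9] rv [-0.0028 -0.0005  0.0021] d [-0.0017  0.0005  0.0024] op 0.0232 grip 15.0
-0.004 [273.06014078 256.61040981] [238.35362381 186.30588912]
-0.0203 [273.01191826 259.9891356 ] [238.73542915 187.59361472]
gold [(np.int32(8), array([259.5, 235.5]), array([257, 234,   6,   4])), (np.int32(43), array([274.8, 258. ]), array([273, 254,   5,  10]))] []
```

View pics/p2.png

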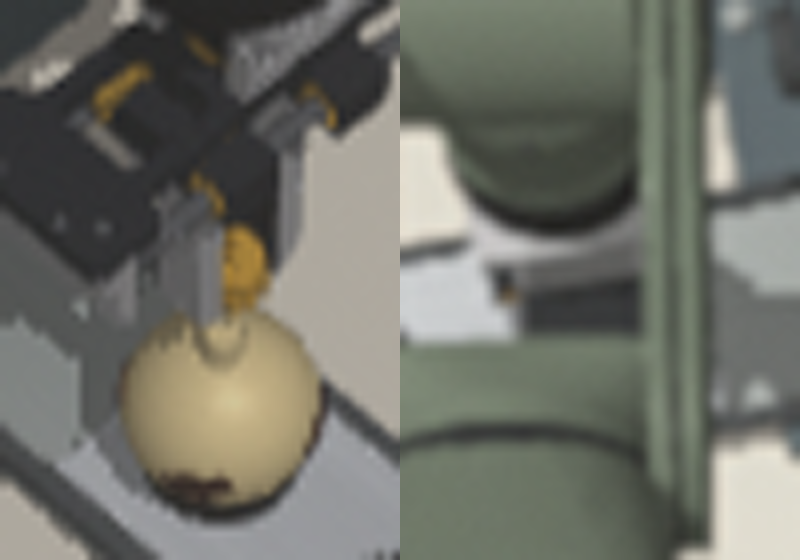

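```bash
python3 - <<'E'
from h import *
for P in([.6045,.068],[.6035,.067],[.602,.065]):
    print(P,[proj("scene",P+[z]).round(1).tolist() for z in(.117,.103,.0685)])
s=cv2.imread("pics/scene0.png")
print(s[258:280,266:280,2])
E
```

```text
[0.6045, 0.068] [[272.5, 266.1], [272.5, 268.8], [272.4, 275.4]]
[0.6035, 0.067] [[272.5, 265.6], [272.5, 268.4], [272.4, 275.0]]
[0.602, 0.065] [[272.5, 264.8], [272.5, 267.6], [272.4, 274.2]]
[[ 69  71  72  76  72  80 154 164 164 163 163 164 163 163]
 [ 66  69  69  71  76  77 133 163 163 163 163 163 164 163]
 [ 66  64  68  70  70  70 135 163 163 163 163 164 163 163]
 [ 98  74  60  68  70  71 124 151 163 164 163 163 163 163]
 [122 109  66  68  85  87  89 118 152 153 154 158 163 164]
 [117 117  95  94 117 121 127 127 123 127 130 139 152 164]
 [107 111 120 126 121 139 152 151 139 137 133 129 126 153]
 [119 126 133 127 106 158 169 169 155 140 145 141 138 128]
 [129 137 141 103 121 168 169 168 166 132 154 152 148 141]
 [138 143 148 106 111 156 166 167 158 143 161 159 157 151]
 [144 149 154 127 105 131 152 156 145 147 167 164 163 158]
 [150 154 158 163 116 121 134 140 141 162 172 170 167 165]
 [154 158 162 168 149 134 140 145 157 176 175 172 171 168]
 [156 160 165 169 173 163 163 167 182 180 178 176 174 170]
 [158 164 167 171 174 179 183 187 186 184 181 179 177 173]
 [159 165 169 173 177 182 188 192 192 189 186 182 179 175]
 [160 165 170 175 178 185 191 196 196 194 189 183 179 175]
 [160 165 169 173 179 187 194 195 195 194 189 184 179 176]
 [159 164 169 173 177 183 189 192 194 191 188 182 179 175]
 [157 163 168 172 175 181 184 186 188 186 183 180 176 173]
 [156 161 166 169 174 177 179 182 182 180 179 177 174 171]
 [153 158 163 167 171 174 176 178 178 177 176 174 173 169]]
```

The cap sits centred in the fingers, and by the scene view its axis is column ~273 against the neck's 272.5 (disc centre (272.5,266)). The neck is therefore near (0.6045,0.068).

Scaled: 0.021 m / 0.8 = 0.0263, 0.003 m / 0.8 = 0.0038.

```bash
python3 -c "
from h import *
go([.6045,.0677,.140],5.5)"
```

```text
t 6.05 at [0.6018 0.0666 0.163 ] F [ 0.3 -0.1 -0.2] rv [-0.0016 -0.0001  0.0022] d [0.0009 0.0028 0.023 ] op 0.0233 grip 15.0
```

Call:
jog_arm(plan="0,0,0,0.0013,0.0038,0.0188,0.018\n0,0,0,0.0013,0.0038,0.0263,0.018\n0,0,0,0.0013,0.0038,0.0263,0.018\n0,0,0,0.0013,0.0038,0.0263,0.018")

```text
time: 6.55
ee_pos: [0.6052, 0.0665, 0.1424]
tool_rot: [0.672, 0.74, -0.0, -0.0]
wrist_force: [-0.4, 0.8, 0.6]
opening: 0.0228
grip_force: 15.0
```

```bash
python3 - <<'E'
from h import *
go([.6045,.0677,.131],5.5)
a=ctrl.camera("scene")
cv2.imwrite("pics/p3.png",cv2.resize(a[240:290,245:300],None,fx=10,fy=10,interpolation=cv2.INTER_CUBIC))
E
```

```text
t 6.55 at [0.6052 0.0665 0.1424] F [-0.4  0.8  0.6] rv [-0.0009  0.0002 -0.    ] d [ 0.0013 -0.0006  0.0114] op 0.0228 grip 15.0
```

View pics/p3.png

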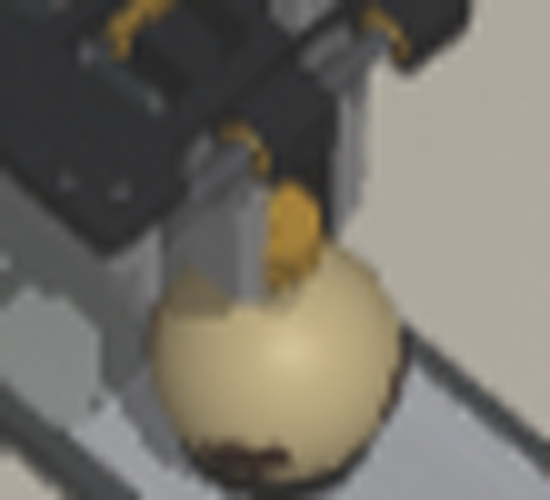

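The cap hangs just above the neck, with its right edge at column 277.2, so its axis is at about 272.4 and aligned. Lowering.

Scaled: 0.01 m / 0.8 = 0.0125, 0.008 m / 0.8 = 0.01.

Call:
jog_arm(plan="0,0,0,0.0013,-0.0006,0.0038,0.018\n0,0,0,0.0013,-0.0006,0.0075,0.018\n0,0,0,0.0013,-0.0006,0.01,0.018\n0,0,0,0.0013,-0.0006,0.0125,0.018\n0,0,0,0.0013,-0.0006,0.0125,0.018")

```text
time: 7.22
ee_pos: [0.6044, 0.0674, 0.1321]
tool_rot: [0.672, 0.74, -0.001, -0.0]
wrist_force: [-0.4, 0.1, -0.2]
opening: 0.023
grip_force: 15.0
```

```bash
python3 -c "
from h import *
go([.6045,.0677,.1233],5.5)"
```

```text
t 7.225 at [0.6044 0.0674 0.1321] F [-0.4  0.1 -0.2] rv [-0.0014  0.0001 -0.0001] d [0.0003 0.0002 0.0088] op 0.023 grip 15.0
```

Scaled: 0.0085 m / 0.8 = 0.0106, 0.007 m / 0.8 = 0.0088.

Call:
jog_arm(plan="0,0,0,0,0,0.0038,0.018\n0,0,0,0,0,0.0063,0.018\n0,0,0,0,0,0.0088,0.018\n0,0,0,0,0,0.0106,0.018\n0,0,0,0,0,0.0106,0.018")

```text
time: 7.85
ee_pos: [0.6044, 0.0674, 0.1237]
tool_rot: [0.672, 0.74, -0.0, -0.0]
wrist_force: [0.0, -0.6, 0.2]
opening: 0.0233
grip_force: 15.0
```

```bash
python3 -c "
from h import *
go([.6045,.0677,.1233],5.5)"
```

```text
t 7.85 at [0.6044 0.0674 0.1237] F [ 0.  -0.6  0.2] rv [-0.0012  0.0001 -0.    ] d [0.0003 0.0001 0.0004] op 0.0233 grip 15.0
```

Scaled: -0.09 m / 0.8 = -0.1125, -0.05 m / 0.8 = -0.0625.

Call:
jog_arm(plan="0,0,0,0,0,0.0006,0.026\n0,0,0,0,0,0.0006,0.034\n0,0,0,0,0,0.0006,0.04\n0,0,0,0,0,0.0006,0.044\n0,0,0,0,0,-0.0125,0.044\n0,0,0,0,0,-0.0375,0.044\n0,0,0,-0.0375,0,-0.0625,0.044\n0,0,0,-0.0875,0,-0.0688,0.044\n0,0,0,-0.1125,0,-0.0688,0.044\n0,0,0,-0.1125,0,-0.0688,0.044\n0,0,0,-0.1125,0,-0.0688,0.044")

```text
time: 9.22
ee_pos: [0.6132, -0.0137, 0.1825]
tool_rot: [0.671, 0.742, 0.005, -0.004]
wrist_force: [-5.4, 19.8, 10.1]
opening: 0.0439
grip_force: 11.4
```

```bash
python3 - <<'E'
from h import *
a=ctrl.camera("scene");b=ctrl.camera("top")
cv2.imwrite("pics/p4.png",np.hstack([cv2.resize(i,None,fx=7,fy=7,interpolation=cv2.INTER_CUBIC) for i in(a[240:310,250:307],b[155:225,195:252])]))
print("gold",blobs(a,(10,140,90),(25,255,255),(255,245,295,285)),blobs(b,(10,140,90),(25,255,255),(216,165,266,225)))
go([.593,.155,.06],5.5)
E
```

```text
gold [(np.int32(56), array([272.5, 266.6]), array([269, 263,   8,   9]))] []
t 9.325 at [ 0.6132 -0.0138  0.1825] F [-5.2 19.8  9.2] rv [ 0.0018 -0.0126  0.0052] d [ 0.1684 -0.0033  0.1247] op 0.0442 grip 11.1
```

View pics/p4.png

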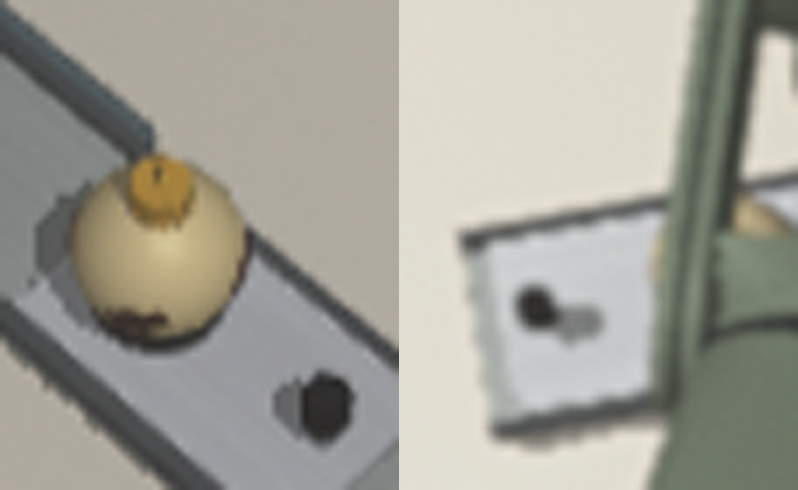

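The cap is seated upright on the neck (scene (272.5,266.6)), with the knob at (296,298). I moved along the wrong tool-x sign and the fingers are touching the press head with about 20 N, so I'm backing off toward the knob now.

Scaled: 0.178 m / 0.8 = 0.2225, 0.14 m / 0.8 = 0.175.

Call:
jog_arm(plan="0,0,0,0.0375,0,0,0.044\n0,0,0,0.1063,0,0,0.044\n0,0,0,0.175,0,0,0.044\n0,0,0,0.2225,0,0,0.044\n0,0,0,0.2225,0,0,0.044\n0,0,0,0.2225,0,0,0.044")

```text
time: 10.07
ee_pos: [0.5966, 0.1545, 0.1798]
tool_rot: [0.672, 0.74, -0.0, 0.001]
wrist_force: [-0.4, -0.2, -0.4]
opening: 0.0443
grip_force: 0.0
```

```bash
python3 - <<'E'
from h import *
go([.5955,.157,.058],5.5)
a=ctrl.camera("scene");print("gold",blobs(a,(10,140,90),(25,255,255),(255,245,295,285)))
E
```

```text
t 10.075 at [0.5966 0.1545 0.1798] F [-0.4 -0.2 -0.4] rv [0.0005 0.001  0.0001] d [ 0.0027 -0.0009  0.1218] op 0.0443 grip 0.0
gold []
```

Scaled: 0.121 m / 0.8 = 0.1513, 0.115 m / 0.8 = 0.1438.

Call:
jog_arm(plan="0,0,0,0.0025,-0.0013,0.0625,0.044\n0,0,0,0.0025,-0.0013,0.125,0.044\n0,0,0,0.0025,-0.0013,0.1438,0.044\n0,0,0,0.0025,-0.0013,0.1513,0.044\n0,0,0,0.0025,-0.0013,0.1513,0.03\n0,0,0,0.0025,-0.0013,0.1513,0.016\n0,0,0,0.0025,-0.0013,0.1513,0.015\n0,0,0,0.0025,-0.0013,0.1513,0.015\n0,0,0,0.0025,-0.0013,0.1513,0.015", grip_force=20)

```text
time: 11.25
ee_pos: [0.5946, 0.1569, 0.0596]
tool_rot: [0.672, 0.74, -0.001, -0.0]
wrist_force: [-3.3, -1.1, 5.6]
opening: 0.0194
grip_force: 20.0
```

```bash
python3 - <<'E'
from h import *
s=ctrl.read_state();go(np.array(s["ee_pos"])+[.0122,-.126,0])
E
```

```text
t 11.25 at [0.5946 0.1569 0.0596] F [-3.3 -1.1  5.6] rv [-0.0014  0.0005  0.    ] d [-1.266e-01  0.000e+00  1.000e-04] op 0.0194 grip 20.0
```

Scaled: -0.108 m / 0.8 = -0.135, -0.104 m / 0.8 = -0.13.

Call:
jog_arm(plan="0,0,0,-0.005,0,0,0.015\n0,0,0,-0.015,0,0,0.015\n0,0,0,-0.03,0,0,0.015\n0,0,0,-0.045,0,0,0.015\n0,0,0,-0.06,0,0,0.015\n0,0,0,-0.075,0,0,0.015\n0,0,0,-0.09,0,0,0.015\n0,0,0,-0.105,0,0,0.015\n0,0,0,-0.12,0,0,0.015\n0,0,0,-0.13,0,0,0.015\n0,0,0,-0.135,0,0,0.015\n0,0,0,-0.135,0,0,0.015")

```text
time: 12.75
ee_pos: [0.6071, 0.0485, 0.0596]
tool_rot: [0.672, 0.74, 0.001, 0.002]
wrist_force: [0.5, 0.1, 4.6]
opening: 0.019
grip_force: 20.0
```

```bash
python3 -c "
from h import *
go([.607,.0307,.0596])"
```

```text
t 12.75 at [0.6071 0.0485 0.0596] F [0.5 0.1 4.6] rv [ 0.0032  0.0015 -0.    ] d [-0.0177 -0.0018 -0.    ] op 0.019 grip 20.0
```

Scaled: -0.012 m / 0.8 = -0.015, -0.009 m / 0.8 = -0.0113.

Call:
jog_arm(plan="0,0,0,-0.0038,0,0,0.015\n0,0,0,-0.0075,0,0,0.015\n0,0,0,-0.0113,0,0,0.015\n0,0,0,-0.015,0,0,0.015\n0,0,0,-0.015,0,0,0.015")

```text
time: 13.38
ee_pos: [0.6084, 0.0369, 0.0595]
tool_rot: [0.672, 0.74, 0.001, 0.002]
wrist_force: [1.5, 0.2, 6.1]
opening: 0.0196
grip_force: 20.0
```

Call:
jog_arm(plan="0,0,0,-0.0025,0,0,0.015\n0,0,0,-0.005,0,0,0.015\n0,0,0,-0.0075,0,0,0.015\n0,0,0,-0.0075,0,0,0.015")

```text
time: 13.88
ee_pos: [0.6091, 0.0312, 0.0595]
tool_rot: [0.672, 0.74, 0.001, 0.002]
wrist_force: [0.9, 1.3, 5.4]
opening: 0.0193
grip_force: 20.0
```

Scaled: -0.0045 m / 0.8 = -0.0056, -0.003 m / 0.8 = -0.0038.

Call:
jog_arm(plan="0,0,0,-0.0019,0,0,0.015\n0,0,0,-0.0038,0,0,0.015\n0,0,0,-0.0056,0,0,0.015\n0,0,0,-0.0056,0,0,0.015")

```text
time: 14.38
ee_pos: [0.6091, 0.031, 0.0596]
tool_rot: [0.673, 0.74, 0.004, -0.001]
wrist_force: [1.0, 11.5, 6.0]
opening: 0.019
grip_force: 20.0
```

The nest has hit its stop (11.5 N at 126.7 mm of travel), which puts the press at about (0.619,-0.058) with yaw 6.6°. Releasing the knob and rising.

Scaled: -0.36 m / 0.8 = -0.45, 0.004 m / 0.8 = 0.005.

Call:
jog_arm(plan="0,0,0,0,0,0,0.03\n0,0,0,0.0025,0,0,0.045\n0,0,0,0.005,0,0,0.05\n0,0,0,0.005,0,-0.0125,0.05\n0,0,0,0.0125,0,-0.075,0.05\n0,0,0,0.0188,0,-0.15,0.05\n0,0,0,0.0188,0,-0.225,0.06\n0,0,0,0.0188,0,-0.3,0.06\n0,0,0,0.0188,0,-0.375,0.06\n0,0,0,0.0188,0,-0.4375,0.06\n0,0,0,0.0188,0,-0.45,0.06\n0,0,0,0.0188,0,-0.45,0.06")

```text
time: 15.88
ee_pos: [0.6062, 0.0419, 0.4182]
tool_rot: [0.672, 0.74, -0.0, 0.0]
wrist_force: [0.1, -0.1, -0.4]
opening: 0.0599
grip_force: 0.0
```

```bash
python3 - <<'E'
from h import *
go([.552,-.1275,.42],-83.4)
a=ctrl.camera("scene");print("gold",blobs(a,(10,140,90),(25,255,255),(215,205,295,305)),"knob",blobs(a,(0,0,0),(179,255,45),(225,225,300,305),15))
print("pred knob",proj("scene",[.6091,.031,.06]),"ball",blobs(a,(0,0,0),(179,255,70),(228,148,255,172)))
E
```

```text
t 15.875 at [0.6062 0.0419 0.4182] F [ 0.1 -0.1 -0.4] rv [4.0000e-04 4.0000e-04 1.5514e+00] d [-0.1634 -0.0702 -0.0017] op 0.0599 grip 0.0
gold [(np.int32(26), array([241.7, 240.3]), array([239, 236,   6,   9]))] knob []
pred knob [262.73014902 268.96823063] ball [(np.int32(514), array([241.5, 160.9]), array([228, 148,  27,  24]))]
```

Scaled: -0.163 m / 0.8 = -0.2038, -0.145 m / 0.8 = -0.1813, 0.172 rad / 6.2832 = 0.0274.

Call:
jog_arm(plan="0,0,0.0274,-0.0225,-0.01,0,0.06\n0,0,0.0549,-0.045,-0.02,0,0.06\n0,0,0.0823,-0.0675,-0.0288,0,0.06\n0,0,0.1098,-0.0913,-0.0388,0,0.06\n0,0,0.1372,-0.1138,-0.0488,0,0.06\n0,0,0.1646,-0.1363,-0.0588,0,0.06\n0,0,0.1921,-0.1588,-0.0688,0,0.06\n0,0,0.2196,-0.1813,-0.0775,0,0.06\n0,0,0.2468,-0.2038,-0.0875,0,0.06\n0,0,0.2468,-0.2038,-0.0875,0,0.06\n0,0,0.2468,-0.2038,-0.0875,0,0.06")

```text
time: 17.3
ee_pos: [0.5519, -0.1263, 0.4163]
tool_rot: [0.998, 0.059, -0.002, -0.001]
wrist_force: [0.3, 0.1, 0.0]
opening: 0.0599
grip_force: 0.0
```

```bash
python3 - <<'E'
from h import *
go([.552,-.1275,.329],-83.4)
a=ctrl.camera("scene")
cv2.imwrite("pics/p5.png",cv2.resize(a[130:310,180:320],None,fx=3.3,fy=3.3,interpolation=cv2.INTER_CUBIC))
print(proj("scene",[.6194,-.0584,.111]),proj("scene",[.6194,-.0584,.0685]),proj("scene",[.5525,-.127,.329]))
print("gold",blobs(a,(10,140,90),(25,255,255),(215,205,295,305)),"knob",blobs(a,(0,0,0),(179,255,45),(250,255,275,282),8))
E
```

```text
t 17.3 at [ 0.5519 -0.1263  0.4163] F [0.3 0.1 0. ] rv [-0.0018  0.0035  0.0032] d [0.0003 0.0014 0.0873] op 0.0599 grip 0.0
[239.77328157 240.09228157] [240.49463289 248.58429113] [240.51857404 160.54821088]
gold [(np.int32(25), array([241.6, 240.5]), array([239, 237,   6,   8]))] knob []
```

View pics/p5.png

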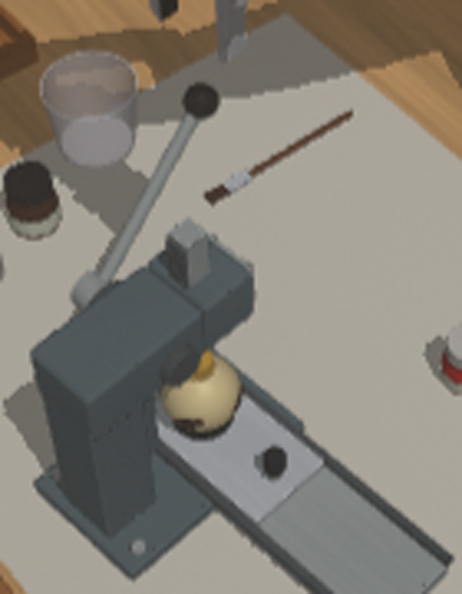

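The nest is home with the capped bauble under the foot, and the lever ball is at (240.6,160.6), as predicted. Descending onto the ball.

Careful with the scale: shifts go in shares of 0.8 m and turns go in shares of 360 degrees. That gives: 0.088 m / 0.8 = 0.11, 0.08 m / 0.8 = 0.1.

Call:
jog_arm(plan="0,0,0,0,0.0013,0.0375,0.06\n0,0,0,0,0.0013,0.075,0.06\n0,0,0,0,0.0013,0.1,0.06\n0,0,0,0,0.0013,0.11,0.06\n0,0,0,0,0.0013,0.11,0.06\n0,0,0,0,0.0013,0.11,0.045\n0,0,0,0,0.0013,0.11,0.03\n0,0,0,0,0.0013,0.11,0.022\n0,0,0,0,0.0013,0.11,0.022\n0,0,0,0,0.0013,0.11,0.022", grip_force=25)

```text
time: 18.6
ee_pos: [0.5523, -0.127, 0.3305]
tool_rot: [0.998, 0.058, -0.0, -0.001]
wrist_force: [-1.6, 2.7, 1.9]
opening: 0.0266
grip_force: 25.0
```

```bash
python3 - <<'E'
from h import *
go([.4982,-.1328,.2])
a=np.array([.9934,.1144,0])
s=ctrl.read_state();M=R.from_quat(s["tool_rot"]).as_matrix();sh=[.6194+.051*.9934+.06*.1144,-.0584+.051*.1144-.06*.9934,.2]
p=np.array(s["ee_pos"]);r=p-sh;print("radius",np.hypot(r@a,r[2]),np.degrees(np.arctan2(r[2],-(r@a))))
def P(t):
    e=.8-t;return np.array(sh)-a*.18*np.cos(e)+[0,0,.18*np.sin(e)]
for t in np.arange(.1,.85,.1):print(round(t,2),(M.T@(P(t)-P(0))).round(4))
E
```

```text
t 18.6 at [ 0.5523 -0.127   0.3305] F [-1.6  2.7  1.9] rv [-0.0015  0.0003  0.    ] d [-0.0543 -0.0003  0.1305] op 0.0266 grip 25.0
radius 0.18105681599083331 46.10057913187958
0.1 [-0.0123 -0.      0.0132]
0.2 [-0.0231 -0.      0.0275]
0.3 [-0.0325  0.      0.0428]
0.4 [-0.0404  0.      0.059 ]
0.5 [-0.0465  0.      0.0759]
0.6 [-0.051   0.      0.0934]
0.7 [-5.370e-02  1.000e-04  1.112e-01]
0.8 [-5.460e-02  1.000e-04  1.291e-01]
```

Scaled: 0.102 m / 0.8 = 0.1275, 0.0935 m / 0.8 = 0.1169.

Call:
jog_arm(plan="0,0,0,-0.0075,0,0.0075,0.022\n0,0,0,-0.015,0,0.0163,0.022\n0,0,0,-0.0225,0,0.025,0.022\n0,0,0,-0.0288,0,0.0344,0.022\n0,0,0,-0.035,0,0.0438,0.022\n0,0,0,-0.0406,0,0.0538,0.022\n0,0,0,-0.0456,0,0.0638,0.022\n0,0,0,-0.05,0,0.0738,0.022\n0,0,0,-0.0544,0,0.0844,0.022\n0,0,0,-0.0581,0,0.095,0.022\n0,0,0,-0.0613,0,0.1063,0.022\n0,0,0,-0.0638,0,0.1169,0.022\n0,0,0,-0.0656,0,0.1275,0.022\n0,0,0,-0.0656,0,0.1275,0.022\n0,0,0,-0.0656,0,0.1275,0.022", grip_force=30)

```text
time: 20.48
ee_pos: [0.4993, -0.1332, 0.228]
tool_rot: [0.998, 0.058, -0.001, -0.001]
wrist_force: [-1.6, 5.2, 3.0]
opening: 0.0267
grip_force: 30.0
```

```bash
python3 - <<'E'
from h import *
go([.498,-.1328,.2008])
E
```

```text
t 20.475 at [ 0.4993 -0.1332  0.228 ] F [-1.6  5.2  3. ] rv [-0.0017  0.002   0.    ] d [-0.0012 -0.0005  0.0272] op 0.0267 grip 30.0
```

Scaled: 0.027 m / 0.8 = 0.0338, 0.024 m / 0.8 = 0.03.

Call:
jog_arm(plan="0,0,0,-0.0006,0,0.0063,0.022\n0,0,0,-0.0013,0,0.0125,0.022\n0,0,0,-0.0019,0,0.0188,0.022\n0,0,0,-0.0025,0,0.025,0.022\n0,0,0,-0.0025,0,0.03,0.022\n0,0,0,-0.0025,0,0.0338,0.022\n0,0,0,-0.0025,0,0.0338,0.022\n0,0,0,-0.0025,0,0.0338,0.022")

```text
time: 21.48
ee_pos: [0.4973, -0.1335, 0.2014]
tool_rot: [0.998, 0.058, -0.001, -0.001]
wrist_force: [-3.2, 5.8, 6.0]
opening: 0.027
grip_force: 30.0
```

```bash
python3 - <<'E'
from h import *
go([.498,-.1328,.2008])
a=ctrl.camera("scene");b=ctrl.camera("top")
cv2.imwrite("pics/p6.png",np.hstack([cv2.resize(i,None,fx=4,fy=4,interpolation=cv2.INTER_CUBIC) for i in(a[145:290,190:285],b[120:265,240:335])]))
E
```

```text
t 21.475 at [ 0.4973 -0.1335  0.2014] F [-3.2  5.8  6. ] rv [-0.0016  0.002   0.    ] d [ 0.0008 -0.0006  0.0006] op 0.027 grip 30.0
```

View pics/p6.png

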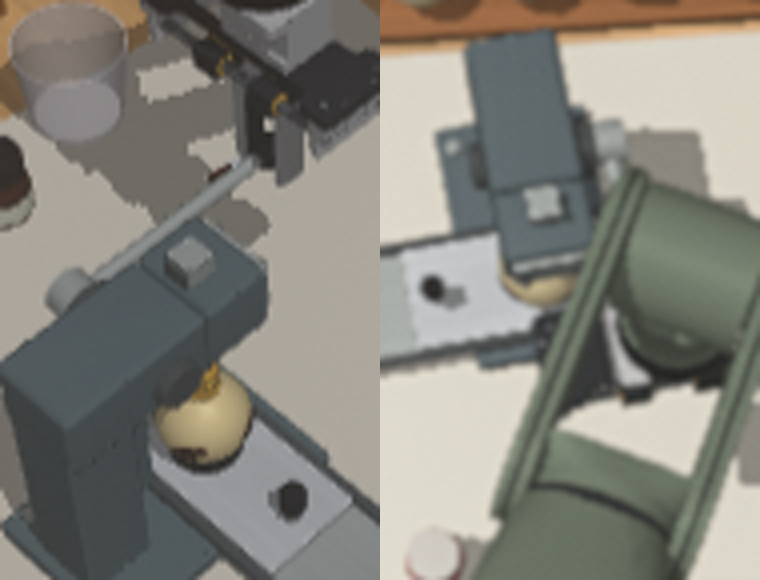

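The lever is level in the gripper, the brass foot sits on the cap at about (242,239) in the scene view, and the holding force is 6 N, about as expected at half press. Handing in.

```bash
python3 -c "
from bench import ctrl
print(ctrl.hand_in())"
```

```text
the job is handed in; nothing more can be done
None
```

I capped the bauble with the larger cap, pushed the nest fully home and handed in holding the lever level, where the foot should be about half pressed in, at 21.5 s; before that, I wrongly brushed the press head with the fingers at about 20 N, with no damage seen.

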